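# Pry the retaining clip off a conveyor drive and take off its pulley

## Task

Take the pulley off this conveyor drive: with the hooked pick, not your fingers, pull the sprung retaining clip sideways out of its groove in the shaft, and do not let the clip get lost off the bench. Put the pick back in its cradle as it was, then lift the pulley off the shaft and set it down gently, flat in the steel parts tray. Do not bump the sensor beside the pulley, and leave the other things on the bench where they stand.

Things in the scene. Friction and masses are not known exactly. Their poses are not given: they have to be found in the camera images.
- drive: Fixed conveyor drive unit: worm gearbox on a foot plate, dark motor at +x, upright 20 mm shaft. Origin on the shaft's axis at bench level, z up. Housing x -50..50, y -75..45 mm, top at z 72 (boss of 22 mm radius to 80). Foot plate x -65..65, y -90..60, 6 mm thick. Motor and terminal box x 50..165, y -80..0, up to z 96.
- shaft_groove (a point): Point on the shaft's axis at the bottom of the groove, 104 mm above the bench, level with the pulley's top face. The groove is 16 mm in diameter and 4.5 mm high; above it the 20 mm shaft goes on for 5 mm and ends.
- sensor: Proximity sensor on a bracket, fixed beside the pulley's rim; not to be bumped. Origin on the shaft's axis at bench level, +x from the shaft to the sensor. Brass barrel 12 mm in diameter along x from 38 to 88 mm off the axis at z 92 mm; bracket plate 26 mm wide in y, 61 mm off the axis, up to z 108 mm.
- pulley: Smooth aluminium belt pulley, loose on the shaft under the clip, 66 mm in diameter, 24 mm high, bore 23 mm on the 20 mm shaft, about 0.18 kg. Origin: centre of its underside, at z 80 mm of the drive when it is on the shaft; z is its axis. It must rise 34 mm to clear the shaft's end.
- clip: Sprung retaining clip, dark steel horseshoe 3 mm thick, lying flat on the pulley's face in the shaft's groove. Origin: its underside, on the shaft's axis when seated (0.5 mm play). +x points to the closed round end (bow) and is the way it comes out. Spans x -8..24, y -13..13 mm. Two springy arms end in inward nibs at x -6 that grip the groove. It cannot be lifted while in the groove.
- pick: Hooked pick, about 0.045 kg, lying level in the cradle with its hook pointing down. Origin: centre of the handle; x along the pick towards the hook, z up. Handle 112 mm long (x -56 to 56), 12 mm wide in y, 14 mm high, with flat sides; steel shank 4 mm thick along x to 124 mm; there the 3 mm thick hook bends down.
- pick_tip (a point): Centre of the rounded end of the pick's hook, at x 122.5 mm, z -17 mm of the pick; the hook's very end is 1.5 mm lower.
- cradle: Grey tool cradle fixed on the bench; two notched uprights hold the pick's handle. Origin: centre of its underside, x along the pick to its hook. Base 120 x 56 x 8 mm; uprights 8 mm thick at x -44 and 44, 50 mm wide, 48 mm high, notches 17 mm wide, flared on top, floor at z 30. The handle lies in them, axis at z 37; 80 mm are free for fingers between the uprights.
- tray: Shallow open steel parts tray fixed on the bench, 170 x 140 mm (x, y) and 18 mm high, walls and floor 4 mm. Origin: centre of its underside.
- flux_bottle: Bystander: white plastic bottle, 48 mm in diameter, 130 mm high. Origin: centre of its underside.
- jar: Bystander: white jar, 64 mm in diameter, 70 mm high. Origin: centre of its underside.
- dish: Bystander: round black dish, 72 mm in diameter, 16 mm high. Origin: centre of its underside.
- driver: Bystander: black screwdriver, 150 mm long, lying on the bench, x along it.
- clip_eye (a point): Middle of the clip's eye, at x 14.6 mm of the clip, underside: the opening, 9 mm long and 16 mm wide, between shaft and bow, where a hook enters from above. Pulled along +x it takes about 12 N; after some 9 mm the nibs let go and it jumps on to 14 to 18 mm; past 18 mm it is clear of the shaft. It lies on the pulley's face; dragged past about 22 mm it tips over the edge.
There are look-alikes about, which are no part of the job. What is shaped like the cradle but blue or green is not meant.

How it is judged (in metres and radians):
On the way, in this order (a step that is already met when the one before it is completed fails the run):
1. the clip is drawn out of the groove by the pick while the pulley is still down on the shaft (horizontal distance between clip and shaft_groove above 0.012 m and z of pulley in the frame of drive below 0.086 m and horizontal distance between pick_tip and clip below 0.05 m).
2. the pick is laid back in its cradle and let go while the pulley is still down on the shaft (horizontal distance between pick and cradle below 0.015 m and height (world z) of pick between 0.032 and 0.042 m and contact force between the fingers and pick below 0.1 N and z of pulley in the frame of drive below 0.086 m), for 0.1 s.
At the end, for the whole second after the job is handed in: Clip over 12 mm from the shaft's axis, still, not on the floor. Pick still in its cradle, hook down: within 15 mm of the cradle's centre, handle axis 32 to 42 mm high, 0.15 rad of its line. Pulley still in the tray: within 60 mm of its centre, underside under 14 mm high, tilt under 0.15 rad (horizontal distance between clip and shaft_groove above 0.012 m and height (world z) of clip above -0.02 m and linear speed of each of clip, pick, pulley below 0.02 m/s and horizontal distance between pick and cradle below 0.015 m and height (world z) of pick between 0.032 and 0.042 m and angle between the x axis of pick and the x axis of cradle, either way round below 0.15 rad and x of pick_tip in the frame of cradle above 0.1 m and angle between pick's own z axis and vertical below 0.2 rad and horizontal distance between pulley and tray below 0.06 m and height (world z) of pulley below 0.014 m and angle between pulley's own z axis and vertical below 0.15 rad); the robot touches nothing.
It fails at once if the clip in its groove is pushed with the gripper instead of the pick (contact force between any of the arm, the fingers and clip above 1 N and not (horizontal distance between clip and shaft_groove above 0.012 m)).
It fails at once if the sensor is bumped (more than 2 N) by the arm, the pick or the pulley (contact force between any of the arm, the fingers, pick, pulley and sensor above 2 N).
It fails at once if the pulley is dropped (falls faster than 0.7 m/s out of the fingers) (linear speed of pulley above 0.7 m/s and contact force between the fingers and pulley below 0.1 N).
It fails at once if a bystander (bottle, jar, dish or screwdriver) is moved more than 25 mm (distance of any of flux_bottle, jar, dish, driver from where it was at the start of the episode above 0.025 m).
It also fails if it takes over 64 s, if anything falls off the work surface, if the arm or the gripper's body presses on something with over 40 N, if the wrist force passes 120 N, or if a joint passes its speed limit or range.

## Robot

A 7-joint arm with a two-finger parallel gripper is mounted at the origin on the work surface. World frame = base frame: x ahead of the robot, y to its left, z up, the work surface at z = 0. Lengths are in m, angles in degrees, forces in N, time in s.
With the tool pointing down it reaches from about 0.425 to 0.875 m from the base axis. Payload 4.7 kg.
Tool frame: the origin (TCP) lies midway between the tips of the shut fingers; the grasp point (between the pads) lies env.grip_point_offset behind it (env.grip_point_offset is the distance from the TCP to the grasp point, in m); z points along the fingers, y is the line along which they close (so a half turn about z gives the same grasp; the last joint's range is limited). The gripper opens to 87 mm and grips with 3 to 60 N. Pads are 19 mm wide; open, the fingers measure 117 mm over their backs; the gripper's body (75 mm by 190 mm) begins 51 mm behind the grasp point.
Start: joints at [-74.823, 18.392, -4.016, 83.108, 1.295, 78.541, -3.26], TCP at [0.161, 0.63, 0.223] pointing down, gripper open.
Joint ranges: [-163.93, 163.93], [-17.29, 119.83], [-79.2, 71.16], [3.27, 140.29], [-89.18, 269.18], [5.43, 117.66], [-154.24, 154.24]. Speed limits (degrees/s): [147.25, 147.25, 180, 180, 180, 180, 180].

## Interface

Orientations are given as [roll, pitch, yaw] about the fixed x, y, z axes, in that order (R = Rz(yaw) Ry(pitch) Rx(roll)).
In Python, from cell import env gives the robot as it stands.
- The arm moves only by the shell command python3 -m creep 'ROWS' [FORCE]. ROWS is a JSON object of lists of equal length, an entry for each row: "translation": the shift along the tool's x, y, z in units of 0.08 m (1.0 is 0.08 m), a list of three; "turn": the turn, a rotation vector about the tool's x, y, z in units of 180 degrees (1.0 is 180 degrees), a list of three; "grip": the opening, from 0 (shut) to 1 (fully open). In form: {"translation": [[x, y, z], ...], "turn": [[ax, ay, az], ...], "grip": [grip, ...]}. A call has 1 to 5 rows; each row shifts and turns the commanded pose from where the row before left it, along the tool's axes as they then stand; what a row does not reach is not made up. A row lasts 1/8 s, in which the tool goes at most 62.5 mm and 10.7 degrees, less where a joint would pass 70% of its speed; a pose out of reach is approached as far as the arm can. A call with a number of a shift or a turn outside -1 to 1 is refused whole. A call with a gripper value outside its range is refused whole. The fingers move at their own pace and stop on an object; FORCE is the grip in N (left out, the last holds). Time passes only in rows, so rows that do not move let the fingers close. It gives the time, the measured TCP pose, the force, the opening and the grip force at its end, in the units of the state.
- env.get_obs(): the state, without advancing time (a new reading comes with each control period).
- env.read_camera(name): name is "scene" or "side" or "wrist"; returns a dict with "frame" (420x560x3 uint8, red, green, blue), "z_map" (420x560 float32, m along the optical axis (not along the pixel's ray), 0 where there is no reading), "K" (3x3 intrinsics, pixels), "D" ([k1, k2, p1, p2, k3] as OpenCV has them; the pictures are not rectified), "rvec" (rotation vector, rad) and "tvec" (3), from world to camera coordinates, as OpenCV has them. Camera axes: x right, y down, z forward; pixel columns grow to the right and rows downward; lengths in m; the calibration is good to about 2 mm. A picture is of the moment at which its call begins.
- env.sign_off(): hands the job in; it is judged then, once.
The state is a dict: "time_s": time; "qpos": joint angles; "joint_velocities": joint speeds; "effort": joint torques, N m; "tool_pos": TCP position; "tool_rot": TCP orientation; "force": force on the tool from outside, world axes, zero at the start; "wrist_torque": the same for the moment, N m; "grip_width": finger opening in m; "grasp_force": force on a finger pad.
Only numpy, scipy, OpenCV 4.12 (cv2) and the standard library are available. Lean on these libraries where they do the work, as an engineer would, in place of code of your own. Each camera call takes 0.05 s, during which the arm holds its last target. There are 200 camera calls.

## Working session

There is one attempt and no reset: what is moved stays moved. The work goes in short steps, Python scripts to look and compute and a shell command to move; the robot and the scene stay as the last step left them, time stands still between calls to the robot, and variables do not carry over. Pictures are saved under pics/ and viewed, at most 10 in all, crops included, and the job is handed in when it is done.

```bash
ls; mkdir -p pics; python3 - <<'E'
from cell import env
import cv2,numpy as np
o=env.get_obs();print(o['time_s'],o['tool_pos'],o['tool_rot'],env.grip_point_offset)
for n in ['scene','side']:
    d=env.read_camera(n);cv2.imwrite(f'pics/{n}0.png',d['frame'][...,::-1]);np.savez(f'pics/{n}0.npz',**d)
    R=cv2.Rodrigues(np.array(d['rvec']))[0];print(n,-R.T@np.array(d['tvec']).ravel(),R[2],d['K'],d['D'])
E
```

```text
pics
0.0 [0.16122463 0.62912828 0.22147658] [-1.79894622e+02  6.61019517e-03  1.65633814e+02] 0.0187
scene [ 1.15621324 -0.59109898  0.59151204] [-0.66838777  0.53253126 -0.51929591] [[412.04024444   0.         286.95037832]
 [  0.         412.04024444 210.76820221]
 [  0.           0.           1.        ]] [-0.12091478  0.          0.          0.          0.        ]
side [ 0.09639946 -0.86308913  0.58279754] [ 0.38763878  0.78244996 -0.48734817] [[398.05950479   0.         283.14938163]
 [  0.         398.05950479 205.23042815]
 [  0.           0.           1.        ]] [-0.08695089  0.          0.          0.          0.        ]
```

View pics/scene0.png

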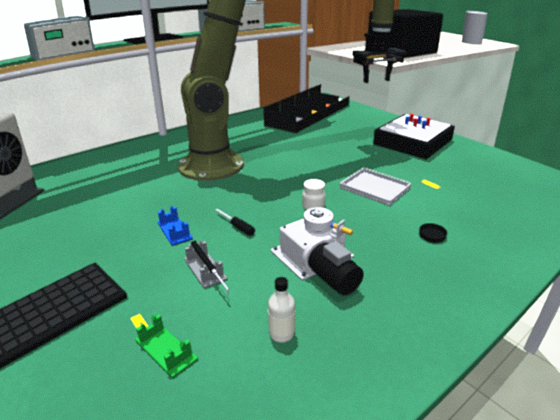

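View pics/side0.png

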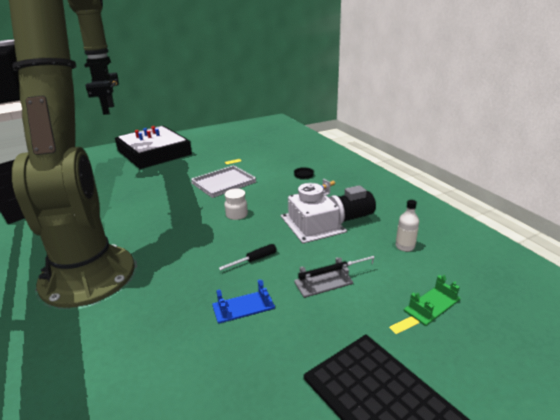

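Scene view: the cradle with the pick is at (205,265), hook at (228,294). The pulley is at (318,217), the orange sensor at (342,228) and the tray at (375,185). In the side view the pulley is at (312,190), cradle (323,280), hook (374,258) and tray (224,180).

```bash
cat > h.py <<'E'
import cv2,numpy as np
def load(f): return dict(np.load(f))
def rays(d,px):
    px=np.asarray(px,float).reshape(-1,1,2)
    n=cv2.undistortPoints(px,d['K'],d['D']).reshape(-1,2)
    R=cv2.Rodrigues(d['rvec'])[0];t=d['tvec'].ravel()
    return -R.T@t,np.c_[n,np.ones(len(n))]@R
def plane(d,px,z):
    c,r=rays(d,px);return c+r*((z-c[2])/r[:,2])[:,None]
def cloud(d):
    h,w=d['z_map'].shape;u,v=np.meshgrid(np.arange(w),np.arange(h))
    c,r=rays(d,np.c_[u.ravel(),v.ravel()]);
    P=c+r*d['z_map'].reshape(-1,1);P[d['z_map'].ravel()==0]=np.nan
    return P.reshape(h,w,3)
def project(d,P): return cv2.projectPoints(np.asarray(P,float).reshape(-1,3),d['rvec'],d['tvec'],d['K'],d['D'])[0].reshape(-1,2)
def grab(env,name,f):
    d=env.read_camera(name);np.savez(f'pics/{f}.npz',**d);cv2.imwrite(f'pics/{f}.png',d['frame'][...,::-1]);return {k:np.asarray(v) for k,v in d.items()}
E
python3 - <<'E'
from h import *
pts={'scene':dict(pul=(318,213,.107),cr=(205,265,.03),hook=(227,290,.037),sens=(342,228,.092),tray=(375,186,.005),jar=(314,187,.07),bot=(282,285,.13),dish=(432,232,.015),drv=(236,222,.01)),
'side':dict(pul=(311,188,.107),cr=(323,275,.037),hook=(374,258,.037),sens=(330,184,.092),tray=(224,180,.005),jar=(235,195,.07),bot=(411,205,.13),dish=(304,173,.015),drv=(248,258,.01))}
for n in pts:
    d=load(f'pics/{n}0.npz');C=cloud(d)
    for k,(u,v,z) in pts[n].items(): print(n,k,plane(d,(u,v),z)[0].round(3),C[v,u].round(3))
    # pulley top points
    m=(abs(C[...,2]-.104)<.006)&(C[...,0]>.35)&(C[...,0]<.9)
    Q=C[m];print(len(Q),np.median(Q,0).round(3),Q.min(0).round(3),Q.max(0).round(3))
    f=cv2.resize(d['frame'][150:310,170:370] if n=='scene' else d['frame'][150:310,220:420],None,fx=4,fy=3.75,interpolation=cv2.INTER_CUBIC)
    cv2.imwrite(f'pics/{n}c.png',f[...,::-1])
E
```

```text
scene pul [ 0.584 -0.046  0.107] [ 0.591 -0.052  0.113]
scene cr [ 0.5   -0.295  0.03 ] [ 0.521 -0.305  0.048]
scene hook [ 0.605 -0.303  0.037] [ 0.603 -0.303  0.036]
scene sens [ 0.645 -0.03   0.092] [ 0.649 -0.035  0.096]
scene tray [0.456 0.312 0.005] [0.453 0.316 0.003]
scene jar [0.434 0.078 0.07 ] [0.435 0.077 0.07 ]
scene bot [ 0.744 -0.273  0.13 ] [ 0.743 -0.273  0.129]
scene dish [0.723 0.221 0.015] [0.715 0.236 0.005]
scene drv [ 0.369 -0.134  0.01 ] [ 0.38  -0.14   0.018]
504 [ 0.6   -0.057  0.104] [ 0.551 -0.279  0.098] [ 0.744 -0.016  0.11 ]
side pul [ 0.582 -0.052  0.107] [ 0.581 -0.054  0.108]
side cr [ 0.466 -0.301  0.037] [ 0.486 -0.271  0.007]
side hook [ 0.599 -0.306  0.037] [ 0.633 -0.268  0.   ]
side sens [ 0.656 -0.031  0.092] [ 0.647 -0.044  0.1  ]
side tray [0.46  0.319 0.005] [0.463 0.327 0.001]
side jar [0.414 0.078 0.07 ] [0.414 0.08  0.069]
side bot [ 0.717 -0.28   0.13 ] [ 0.724 -0.274  0.125]
side dish [0.713 0.215 0.015] [0.725 0.235 0.004]
side drv [ 0.36  -0.133  0.01 ] [ 0.359 -0.139  0.014]
408 [ 0.589 -0.045  0.103] [ 0.354 -0.279  0.098] [0.892 2.514 0.11 ]
```

View pics/scenec.png

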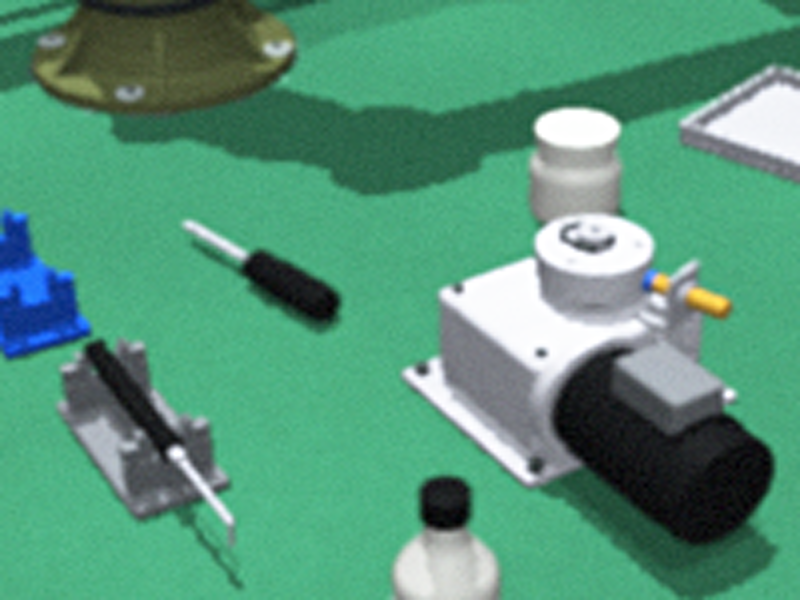

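The crop shows the pick lying with its hook toward +x and -y. The sensor is on the +x/+y side of the pulley, and the clip's bow is on the left in this view. Next I need the wrist camera's mounting, then I'll move.

```bash
python3 - <<'E'
from cell import env
from h import *
from scipy.spatial.transform import Rotation as Ro
d=grab(env,'wrist','w0');o=env.get_obs()
R=cv2.Rodrigues(d['rvec'])[0];c=-R.T@d['tvec'].ravel()
T=Ro.from_euler('xyz',o['tool_rot'],degrees=True).as_matrix()
print('cam in tool',T.T@(c-o['tool_pos']),'axes',(R@T).round(3),d['K'])
for tgt in [(0.585,-0.05,.30)]: print('tool shift units',T.T@(np.array(tgt)-o['tool_pos'])/.08)
E
```

```text
cam in tool [ 6.76421091e-02 -1.29845393e-04 -1.61345708e-01] axes [[-0.     1.     0.   ]
 [-0.969  0.    -0.247]
 [-0.247 -0.     0.969]] [[334.3539684    0.         284.94051501]
 [  0.         334.3539684  204.05589575]
 [  0.           0.           1.        ]]
tool shift units [-7.2383116  -6.91228879 -0.96783491]
```

```bash
for i in 1 2; do :; done
python3 -m creep '{"translation":[[-0.54,-0.46,-0.06],[-0.54,-0.46,-0.06],[-0.54,-0.46,-0.06],[-0.54,-0.46,-0.06],[-0.54,-0.46,-0.06]],"turn":[[0,0,0],[0,0,0],[0,0,0],[0,0,0],[0,0,0]],"grip":[1,1,1,1,1]}' 20
python3 -m creep '{"translation":[[-0.54,-0.46,-0.06],[-0.54,-0.46,-0.06],[-0.54,-0.46,-0.06],[-0.54,-0.46,-0.06],[-0.54,-0.46,-0.06]],"turn":[[0,0,0],[0,0,0],[0,0,0],[0,0,0],[0,0,0]],"grip":[1,1,1,1,1]}'
python3 -m creep '{"translation":[[-0.54,-0.46,-0.06],[-0.54,-0.46,-0.06],[-0.54,-0.46,-0.06],[-0.54,-0.46,-0.06],[-0.54,-0.46,-0.06]],"turn":[[0,0,0],[0,0,0],[0,0,0],[0,0,0],[0,0,0]],"grip":[1,1,1,1,1]}'
python3 -m creep '{"translation":[[0,0,0]],"turn":[[0,0,0]],"grip":[1]}'
python3 - <<'E'
from cell import env
from h import *
d=grab(env,'wrist','w1');o=env.get_obs();print(o['tool_pos'],o['tool_rot'],o['force'],project(d,[(.585,-.05,.107)]))
E
```

```text
time_s: 0.78
tool_pos: [0.3258, 0.396, 0.2466]
tool_rot: [180.0, 0.0, 165.6]
force: [1.4, 0.6, -0.2]
grip_width: 0.087
grasp_force: 0.0
time_s: 1.4
tool_pos: [0.4892, 0.1644, 0.2707]
tool_rot: [180.0, 0.0, 165.6]
force: [0.8, 0.1, 0.3]
grip_width: 0.0872
grasp_force: 0.0
time_s: 2.02
tool_pos: [0.6529, -0.067, 0.2945]
tool_rot: [180.0, -0.0, 165.7]
force: [0.6, -0.1, -0.4]
grip_width: 0.0873
grasp_force: 0.0
time_s: 2.15
tool_pos: [0.6526, -0.0719, 0.2934]
tool_rot: [-179.7, -0.0, 165.2]
force: [0.6, -1.1, -0.8]
grip_width: 0.087
grasp_force: 0.0
[ 0.65210158 -0.06845239  0.2934678 ] [-1.79889022e+02 -7.51484184e-02  1.65381707e+02] [-0.15146939 -0.23693083  0.06731362] [[289.74781867 115.66949847]]
```

View pics/w1.png

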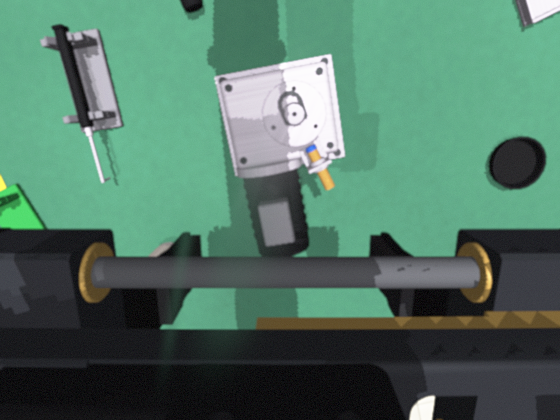

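Wrist view: pulley at (294,110) with the clip's bow pointing up in the image, toward the robot. The sensor is at (320,165), below right, and the pick runs from (60,28) to (102,180). I'll enlarge both areas for accuracy.

```bash
python3 - <<'E'
from h import *
d=load('pics/w1.npz');f=d['frame']
a=cv2.resize(f[75:150,255:330],(400,400),interpolation=cv2.INTER_CUBIC)
b=cv2.resize(f[15:190,30:130],(343,600),interpolation=cv2.INTER_CUBIC)
c=np.zeros((600,743,3),np.uint8);c[:400,:400]=a;c[:,400:]=b
cv2.imwrite('pics/w1c.png',c[...,::-1])
g=cv2.cvtColor(f,cv2.COLOR_RGB2GRAY)
m=(g<90).astype(np.uint8);m[:80]=0;m[135:]=0;m[:,:270]=0;m[:,320:]=0
n,l,s,ce=cv2.connectedComponentsWithStats(m);print(s,ce)
C=cloud(d)
for nm,(u,v) in dict(face=(275,110),shaft=(293,112),cr=(105,80),handle=(75,75),sh=(96,150),tip=(102,178),sens=(326,178)).items():
    print(nm,C[v,u].round(4))
E
```

```text
[[     0      0    560    420 235197]
 [   293     88      1      1      1]
 [   294    114      1      1      1]
 [   315    126      1      1      1]] [[279.49973001 209.50127765]
 [293.          88.        ]
 [294.         114.        ]
 [315.         126.        ]]
face [ 0.5758 -0.063   0.1036]
shaft [ 0.5825 -0.0461  0.1126]
cr [ 0.4809 -0.265   0.0075]
handle [ 0.4746 -0.2809  0.0422]
sh [ 0.5598 -0.3157 -0.0017]
tip [ 0.5971 -0.2991  0.0381]
sens [ 0.6582 -0.0285  0.097 ]
```

View pics/w1c.png

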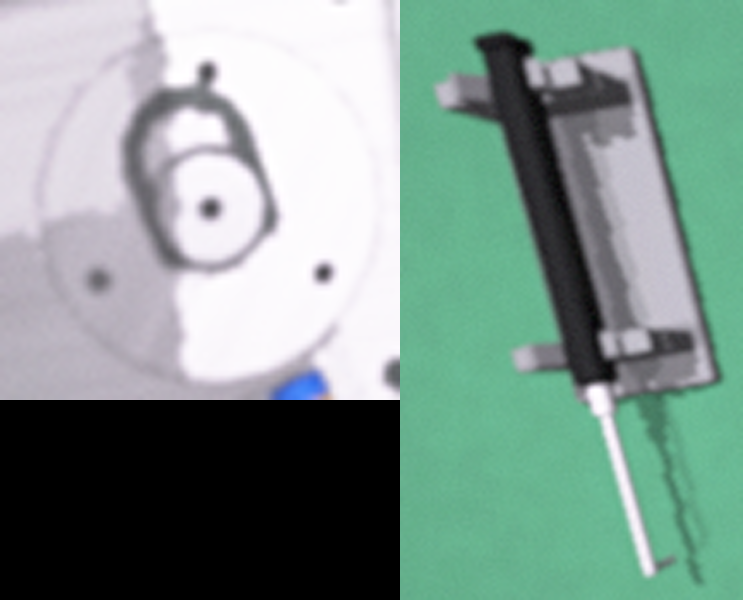

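```bash
python3 - <<'E'
from h import *
d=load('pics/w1.npz')
A=lambda u,v:(255+u/5.3333-.4,75+v/5.3333-.4)
B=lambda u,v:(30+(u-400)/3.43-.35,15+v/3.43-.35)
P=lambda p,z:plane(d,p,z)[0][:2]
sh=P(A(208,208),.1135);print('shaft',sh)
# pulley top rim circle
print('pulley rim L,R,T,B',P(A(38,200),.104),P(A(378,200),.104),P(A(205,30),.104),P(A(205,380),.104))
bow=P(A(180,90),.107);a1=P(A(178,265),.107);a2=P(A(273,228),.107);print('bow',bow,'arms',a1,a2)
eye=P(A(195,130),.104);print('eye',eye)
v=bow-(a1+a2)/2;w=a1-a2;print('dir',np.degrees(np.arctan2(v[1],v[0])),np.degrees(np.arctan2(w[1],w[0]))+90,np.linalg.norm(v),np.linalg.norm(w),np.linalg.norm(bow-sh))
se=P(A(305,385),.098);print('sensor dir',np.degrees(np.arctan2(*(se-sh)[::-1])),np.linalg.norm(se-sh))
r=P(B(513,45),.044);f=P(B(595,383),.044);s0=P(B(600,410),.039);s1=P(B(650,572),.039)
print('handle',r,f,np.linalg.norm(f-r),(r+f)/2,np.degrees(np.arctan2(*(f-r)[::-1])),'shank',s0,s1,np.linalg.norm(s1-(r+f)/2),np.degrees(np.arctan2(*(s1-r)[::-1])))
c1=P(B(632,50),.008);c2=P(B(717,380),.008);print('base edge',c1,c2,np.linalg.norm(c1-c2),np.degrees(np.arctan2(*(c2-c1)[::-1])))
t=np.radians(np.degrees(np.arctan2(*(c2-c1)[::-1])));print('cradle',(c1+c2)/2+28*.001*np.array([np.sin(t),-np.cos(t)]))
E
```

```text
shaft [ 0.58410344 -0.04589938]
pulley rim L,R,T,B [ 0.57430461 -0.0765355 ] [ 0.59083513 -0.0140889 ] [ 0.5528349 -0.0381953] [ 0.6151984  -0.05433215]
bow [ 0.56216145 -0.04546425] arms [ 0.59272665 -0.05387441] [ 0.59072401 -0.03478393]
eye [ 0.56961786 -0.04448398]
dir -177.80127042087832 5.988564773272216 0.029585669662947543 0.019195233701757877 0.021946311730499584
sensor dir 15.545493747258101 0.03899899384679995
handle [ 0.42418955 -0.27365521] [ 0.5330757  -0.28971195] 0.11006367515081339 [ 0.47863263 -0.28168358] -8.388585166905386 shank [ 0.54167664 -0.29454676] [ 0.60133069 -0.29964026] 0.1240050668448091 -8.345268947754171
base edge [ 0.42304693 -0.25170811] [ 0.53957463 -0.26428693] 0.11720465657170502 -6.161050992706753
cradle [ 0.47830572 -0.2858358 ]
```

```bash

python3 -m creep '{"translation":[[0,0,0],[0,0,0],[0,0,0],[0,0,0],[0,0,0]],"turn":[[0,0,0.0566],[0,0,0.0566],[0,0,0.0566],[0,0,0.0566],[0,0,0.0566]],"grip":[1,1,1,1,1]}' >/dev/null
python3 -m creep '{"translation":[[0,0,0],[0,0,0],[0,0,0],[0,0,0],[0,0,0]],"turn":[[0,0,0.0566],[0,0,0.0566],[0,0,0.0566],[0,0,0.0566],[0,0,0.0566]],"grip":[1,1,1,1,1]}' >/dev/null
python3 -m creep '{"translation":[[0,0,0],[0,0,0],[0,0,0],[0,0,0],[0,0,0]],"turn":[[0,0,0.0566],[0,0,0.0566],[0,0,0.0566],[0,0,0.0566],[0,0,0.0566]],"grip":[1,1,1,1,1]}' >/dev/null
python3 -m creep '{"translation":[[0,0,0],[0,0,0],[0,0,0]],"turn":[[0,0,0.0566],[0,0,0.0566],[0,0,0]],"grip":[1,1,1]}'
cat > go.py <<'E'
# remaining shift (units) to a world target, in tool axes
import sys
from cell import env
import numpy as np
from scipy.spatial.transform import Rotation as Ro
o=env.get_obs();T=Ro.from_euler('xyz',o['tool_rot'],degrees=True).as_matrix()
print('t',o['time_s'],'pos',o['tool_pos'].round(4),'rot',np.round(o['tool_rot'],2),'F',np.round(o['force'],1),'grip',o['grip_width'],o['grasp_force'])
if len(sys.argv)>3: print('units',(T.T@(np.array([float(x) for x in sys.argv[1:4]])-o['tool_pos'])/.08).round(3))
E
python3 go.py 0.498 -0.287 0.20
```

```text
time_s: 4.45
tool_pos: [0.6517, -0.0638, 0.2941]
tool_rot: [-179.9, 0.1, -7.3]
force: [0.0, 0.6, -0.9]
grip_width: 0.0872
grasp_force: 0.0
t 4.45 pos [ 0.6517 -0.0638  0.2941] rot [-1.7991e+02  6.0000e-02 -7.3200e+00] F [ 0.   0.6 -0.9] grip 0.08718454907440339 0.0
units [-1.549  3.015  1.173]
```

```bash

python3 -m creep '{"translation":[[-0.31,0.6,0.23],[-0.31,0.6,0.23],[-0.31,0.6,0.23],[-0.31,0.6,0.23],[-0.31,0.6,0.23]],"turn":[[0,0,0],[0,0,0],[0,0,0],[0,0,0],[0,0,0]],"grip":[1,1,1,1,1]}' >/dev/null
python3 -m creep '{"translation":[[0,0,0],[0,0,0]],"turn":[[0,0,0],[0,0,0]],"grip":[1,1]}'
python3 - <<'E'
from cell import env
from h import *
d=grab(env,'wrist','w2')
E
python3 go.py 0.498 -0.287 0.0185
```

```text
time_s: 5.32
tool_pos: [0.4982, -0.2862, 0.2026]
tool_rot: [-179.9, -0.0, -7.4]
force: [0.1, -0.4, 0.1]
grip_width: 0.0873
grasp_force: 0.0
t 5.375 pos [ 0.4989 -0.2857  0.2027] rot [-1.7992e+02 -5.0000e-02 -7.3200e+00] F [-0.7 -0.   0.5] grip 0.08705738811432522 0.0
units [-0.011  0.021  2.303]
```

View pics/w2.png

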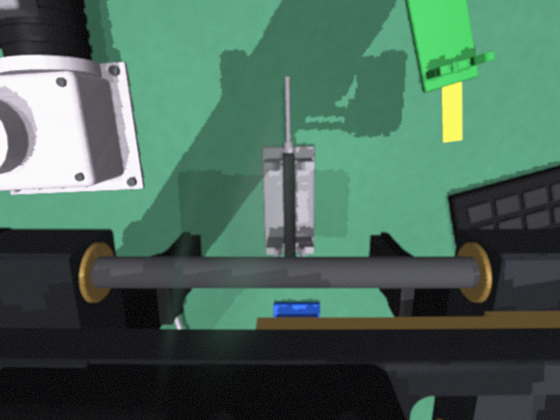

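The pick runs vertically at column 289, from its shank end at (288,77) to the handle front at (289,150). It is parallel to the tool's x axis.

```bash
python3 - <<'E'
from h import *
d=load('pics/w2.npz');P=lambda p,z:plane(d,p,z)[0][:2]
a=P((288,77),.039);b=P((289,151),.044);e=P((290,235),.044)
print('shank end',a,'handle front',b,'mid handle',e,'yaw',np.degrees(np.arctan2(*(a-e)[::-1])))
print('front upright faces',P((289,147),.048),P((289,159),.048),'rear',P((289,240),.048))
u=np.array([np.cos(np.radians(-7.7)),np.sin(np.radians(-7.7))])
print('centre from shank',a-.124*u,'from front',b-.056*u)
E
```

```text
shank end [ 0.60118893 -0.30202516] handle front [ 0.53464058 -0.29447048] mid handle [ 0.450954   -0.28489825] yaw -6.503690555817293
front upright faces [ 0.53868398 -0.29494241] [ 0.52757093 -0.29353537] rear [ 0.44723623 -0.28336898]
centre from shank [ 0.47830702 -0.28541087] from front [ 0.47914552 -0.28696725]
```

```bash
python3 - <<'E'
from h import *
d=load('pics/w2.npz');C=cloud(d)
for col in (272,289,305):
    print(col,[(v,*(1000*C[v,col]).round().astype(int)) for v in range(138,256,3)])
E
python3 go.py 0.4983 -0.2898 0.0195
```

```text
272 [(138, np.int64(547), np.int64(-278), np.int64(1)), (141, np.int64(544), np.int64(-278), np.int64(0)), (144, np.int64(540), np.int64(-277), np.int64(0)), (147, np.int64(538), np.int64(-277), np.int64(7)), (150, np.int64(535), np.int64(-277), np.int64(6)), (153, np.int64(532), np.int64(-276), np.int64(7)), (156, np.int64(528), np.int64(-276), np.int64(8)), (159, np.int64(526), np.int64(-276), np.int64(15)), (162, np.int64(526), np.int64(-277), np.int64(40)), (165, np.int64(524), np.int64(-277), np.int64(46)), (168, np.int64(521), np.int64(-276), np.int64(47)), (171, np.int64(518), np.int64(-276), np.int64(48)), (174, np.int64(509), np.int64(-273), np.int64(7)), (177, np.int64(506), np.int64(-273), np.int64(6)), (180, np.int64(503), np.int64(-272), np.int64(8)), (183, np.int64(499), np.int64(-272), np.int64(6)), (186, np.int64(496), np.int64(-271), np.int64(7)), (189, np.int64(493), np.int64(-271), np.int64(8)), (192, np.int64(490), np.int64(-270), np.int64(7)), (195, np.int64(486), np.int64(-270), np.int64(6)), (198, np.int64(483), np.int64(-270), np.int64(9)), (201, np.int64(480)
[... 4666 characters left out ...]
1), np.int64(6)), (231, np.int64(441), np.int64(-301), np.int64(8)), (234, np.int64(437), np.int64(-301), np.int64(8)), (237, np.int64(435), np.int64(-300), np.int64(11)), (240, np.int64(435), np.int64(-300), np.int64(22)), (243, np.int64(434), np.int64(-299), np.int64(28)), (246, np.int64(435), np.int64(-299), np.int64(39)), (249, np.int64(433), np.int64(-298), np.int64(42)), (252, np.int64(430), np.int64(-298), np.int64(42)), (255, np.int64(408), np.int64(-298), np.int64(-2))]
t 5.375 pos [ 0.4989 -0.2857  0.2027] rot [-1.7992e+02 -5.0000e-02 -7.3200e+00] F [-0.7 -0.   0.5] grip 0.08705738811432522 0.0
units [-0.003  0.055  2.29 ]<stdin>:4: RuntimeWarning: invalid value encountered in cast
```

```bash

python3 -m creep '{"translation":[[0,0.055,0.6],[0,0,0.6],[0,0,0.6],[0,0,0.3],[0,0,0.19]],"turn":[[0,0,-0.0045],[0,0,0],[0,0,0],[0,0,0],[0,0,0]],"grip":[1,1,1,1,1]}' 60
python3 -m creep '{"translation":[[0,0,0],[0,0,0],[0,0,0],[0,0,0],[0,0,0]],"turn":[[0,0,0],[0,0,0],[0,0,0],[0,0,0],[0,0,0]],"grip":[1,0,0,0,0]}'
python3 -m creep '{"translation":[[0,0,0],[0,0,0]],"turn":[[0,0,0],[0,0,0]],"grip":[0,0]}'

```

```text
time_s: 6.0
tool_pos: [0.498, -0.2898, 0.018]
tool_rot: [-180.0, 0.1, -6.5]
force: [0.4, 0.4, -0.4]
grip_width: 0.0869
grasp_force: 0.0
time_s: 6.62
tool_pos: [0.4972, -0.2918, 0.0197]
tool_rot: [-180.0, -0.0, -6.8]
force: [-0.3, -0.4, 0.1]
grip_width: 0.055
grasp_force: 0.0
time_s: 6.88
tool_pos: [0.497, -0.2918, 0.0194]
tool_rot: [-180.0, -0.0, -6.8]
force: [1.2, 0.2, -0.1]
grip_width: 0.0347
grasp_force: 0.0
```

```bash

python3 -m creep '{"translation":[[0,0,0],[0,0,0],[0,0,0],[0,0,0],[0,0,0]],"turn":[[0,0,0],[0,0,0],[0,0,0],[0,0,0],[0,0,0]],"grip":[0,0,0,0,0]}'
python3 go.py 0.4695 -0.0465 0.20
```

```text
time_s: 7.5
tool_pos: [0.4971, -0.2913, 0.0193]
tool_rot: [-180.0, 0.0, -6.7]
force: [-1.5, 2.6, 1.2]
grip_width: 0.0114
grasp_force: 60.0
t 7.5 pos [ 0.4971 -0.2913  0.0193] rot [-1.7995e+02  1.0000e-02 -6.7300e+00] F [-1.5  2.6  1.2] grip 0.01141488903112718 60.000393781811
units [-0.701 -3.    -2.257]
```

```bash

python3 -m creep '{"translation":[[0,0,-0.3],[0,0,-0.5],[0,0,-0.6],[0,0,-0.6],[0,0,-0.25]],"turn":[[0,0,0],[0,0,0],[0,0,0],[0,0,0],[0,0,0]],"grip":[0,0,0,0,0]}'
python3 -m creep '{"translation":[[-0.15,-0.6,0],[-0.15,-0.6,0],[-0.15,-0.6,0],[-0.15,-0.6,0],[-0.15,-0.6,0]],"turn":[[0,0,0],[0,0,0],[0,0,0],[0,0,0],[0,0,0]],"grip":[0,0,0,0,0]}'
python3 -m creep '{"translation":[[0,0,0.3],[0,0,0.3],[0,0,0]],"turn":[[0,0,-0.0375],[0,0,0],[0,0,0]],"grip":[0,0,0]}'
python3 - <<'E'
from cell import env
from h import *
d=grab(env,'wrist','w3')
for n in ('side','scene'):
    grab(env,n,n+'3')
print(project(d,[(.5695,-.0455,.104),(.584,-.046,.1135)]))
c=cv2.resize(d['frame'][20:200,180:420],(800,600),interpolation=cv2.INTER_CUBIC);cv2.imwrite('pics/w3c.png',c[...,::-1])
E
python3 go.py .4655 -.0455 .145
```

```text
time_s: 8.12
tool_pos: [0.4978, -0.2932, 0.2019]
tool_rot: [179.9, -0.2, -6.8]
force: [0.8, 0.6, -0.1]
grip_width: 0.0115
grasp_force: 60.0
time_s: 8.75
tool_pos: [0.4649, -0.0445, 0.1989]
tool_rot: [-179.9, -0.0, -6.7]
force: [0.7, 0.0, -0.9]
grip_width: 0.0115
grasp_force: 60.0
time_s: 9.12
tool_pos: [0.4637, -0.0466, 0.1495]
tool_rot: [179.9, 0.2, -0.0]
force: [-0.5, -0.3, -0.6]
grip_width: 0.0117
grasp_force: 60.0
[[282.96466     47.66363393]
 [283.78117905  14.83217981]]
t 9.275 pos [ 0.466  -0.0467  0.1519] rot [ 1.7999e+02 -4.0000e-02 -4.0000e-02] F [ 0.3 -0.2 -0.3] grip 0.011463532286052468 59.99981313943863
units [-0.007 -0.015  0.086]
```

View pics/w3.png

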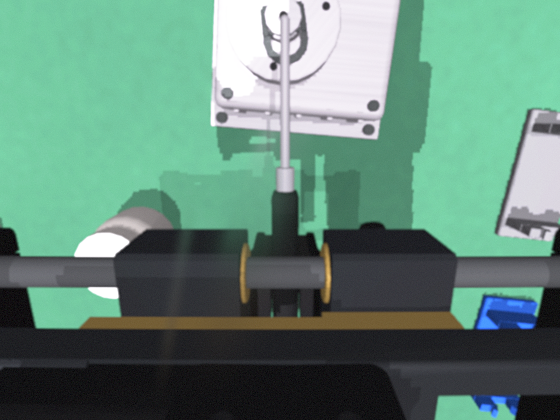

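The wrist view shows the clip arms straddling the shaft with the bow at (285,60), and the pick shank above it along column 285. The shank ends near (284,15). I'll check a crop.

```bash
python3 - <<'E'
from h import *
d=load('pics/w3.npz')
c=cv2.resize(d['frame'][0:90,225:345],(800,600),interpolation=cv2.INTER_CUBIC);cv2.imwrite('pics/w3c.png',c[...,::-1])
print(project(d,[(.584,-.046,.104),(.56,-.046,.107),(.584-.014,-.046,.107),(.57,-.046,.1695)]))
E
```

```text
[[283.80892705  19.88739583]
 [283.8511894   64.5544194 ]
 [283.83032015  45.61763545]
 [283.58471112  11.23179481]]
```

View pics/w3c.png

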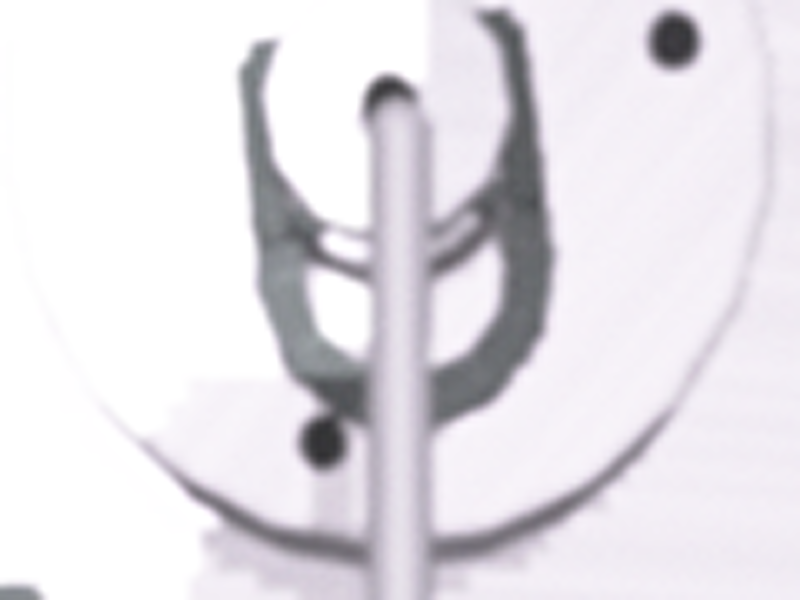

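The clip's bow points about 185° in world yaw. The eye centre is near (0.570,-0.047) and the hook is about 1.5 mm short of it in x. I'll nudge forward and descend to just above the clip.

```bash

python3 -m creep '{"translation":[[0.02,0,0.2],[0,0,0.2],[0,0,0.08],[0,0,0]],"turn":[[0,0,0],[0,0,0],[0,0,0],[0,0,0]],"grip":[0,0,0,0]}'
python3 - <<'E'
from cell import env
from h import *
for n in ('side','scene','wrist'): d=grab(env,n,n+'4')
im=[]
for n,(u,v) in (('side',(290,165)),('scene',(290,190)),('wrist',(245,0))):
    d=load(f'pics/{n}4.npz');p=project(d,[(.5698,-.047,.106)])[0];print(n,p)
    u,v=int(p[0]),max(int(p[1]),22)
    im.append(cv2.resize(d['frame'][v-22:v+23,u-15:u+15],(266,400),interpolation=cv2.INTER_CUBIC))
cv2.imwrite('pics/c4.png',np.hstack(im)[...,::-1])
E
python3 go.py
```

```text
time_s: 9.78
tool_pos: [0.467, -0.0466, 0.1127]
tool_rot: [180.0, 0.0, -0.0]
force: [0.7, -0.4, -0.8]
grip_width: 0.0116
grasp_force: 60.0
side [306.11610364 188.64572311]
scene [313.46851672 211.04158205]
wrist [286.14083478  39.44226602]
t 9.925 pos [ 0.4676 -0.0464  0.1134] rot [-1.7999e+02 -4.0000e-02 -1.0000e-02] F [ 0.4 -0.6 -0.2] grip 0.011350555385753105 59.999865777790546
```

View pics/c4.png

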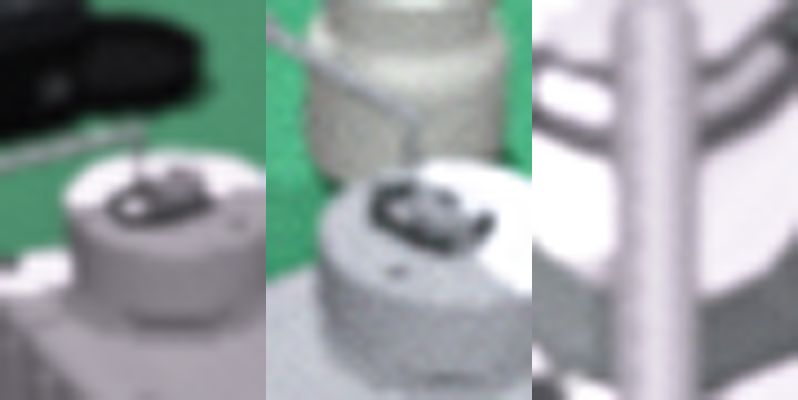

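In the side crop the hook hangs above the eye at x=137, about 5 mm up. The scene crop puts it 1–2 mm toward the shaft, so I'll nudge back about 1 mm and descend, watching force.

```bash

python3 -m creep '{"translation":[[-0.012,0,0.03],[0,0,0.03],[0,0,0]],"turn":[[0,0,0],[0,0,0],[0,0,0]],"grip":[0,0,0]}'
python3 -m creep '{"translation":[[0,0,0.015],[0,0,0]],"turn":[[0,0,0],[0,0,0]],"grip":[0,0]}'
python3 -m creep '{"translation":[[0,0,0.015],[0,0,0],[0,0,0]],"turn":[[0,0,0],[0,0,0],[0,0,0]],"grip":[0,0,0]}'
python3 go.py
```

```text
time_s: 10.3
tool_pos: [0.4661, -0.0464, 0.108]
tool_rot: [-180.0, 0.0, -0.0]
force: [0.1, 0.5, -0.7]
grip_width: 0.0116
grasp_force: 60.0
time_s: 10.55
tool_pos: [0.4663, -0.0464, 0.1069]
tool_rot: [180.0, 0.0, -0.0]
force: [-1.5, 0.3, -0.4]
grip_width: 0.0115
grasp_force: 60.0
time_s: 10.92
tool_pos: [0.4663, -0.0464, 0.1058]
tool_rot: [-180.0, -0.0, -0.0]
force: [-0.2, 0.6, -1.5]
grip_width: 0.0113
grasp_force: 60.0
t 10.925 pos [ 0.4663 -0.0464  0.1058] rot [-180.   -0.   -0.] F [-0.2  0.6 -1.5] grip 0.011308051635948188 59.999827947467566
```

```bash

python3 -m creep '{"translation":[[0,0,0.008],[0,0,0]],"turn":[[0,0,0],[0,0,0]],"grip":[0,0]}'
python3 -m creep '{"translation":[[-0.025,0.002,0],[-0.025,0.002,0],[0,0,0]],"turn":[[0,0,0],[0,0,0],[0,0,0]],"grip":[0,0,0]}'
python3 -m creep '{"translation":[[-0.02,0.002,0],[0,0,0]],"turn":[[0,0,0],[0,0,0]],"grip":[0,0]}'
```

```text
time_s: 11.18
tool_pos: [0.4663, -0.0464, 0.1051]
tool_rot: [-180.0, -0.0, -0.0]
force: [-0.3, -1.4, -0.4]
grip_width: 0.0112
grasp_force: 60.0
time_s: 11.55
tool_pos: [0.4627, -0.0467, 0.1054]
tool_rot: [-180.0, -0.1, -0.0]
force: [0.9, 0.1, -0.6]
grip_width: 0.011
grasp_force: 60.0
time_s: 11.8
tool_pos: [0.4615, -0.0468, 0.1055]
tool_rot: [-180.0, -0.1, 0.0]
force: [5.7, -0.8, 0.2]
grip_width: 0.0118
grasp_force: 60.0
```

Force in x is now +5.7 N, so the hook has engaged the bow. Pulling on.

```bash

python3 -m creep '{"translation":[[-0.03,0.003,0],[-0.03,0.003,0],[0,0,0]],"turn":[[0,0,0],[0,0,0],[0,0,0]],"grip":[0,0,0]}'
python3 -m creep '{"translation":[[-0.025,0.002,0],[-0.025,0.002,0],[0,0,0]],"turn":[[0,0,0],[0,0,0],[0,0,0]],"grip":[0,0,0]}'
```

```text
time_s: 12.18
tool_pos: [0.4561, -0.0473, 0.1053]
tool_rot: [-180.0, -0.0, -0.0]
force: [3.0, -0.4, -0.9]
grip_width: 0.0117
grasp_force: 60.0
time_s: 12.55
tool_pos: [0.4509, -0.0477, 0.1047]
tool_rot: [-180.0, 0.1, -0.0]
force: [-0.2, -0.0, -0.8]
grip_width: 0.0114
grasp_force: 60.0
```

```bash
python3 - <<'E'
from cell import env
from h import *
for f in ('wrist4','w5'):
    d=grab(env,'wrist','w5') if f=='w5' else load('pics/wrist4.npz')
    g=cv2.cvtColor(d['frame'],cv2.COLOR_RGB2GRAY);C=cloud(d)
    h,w=g.shape;u,v=np.meshgrid(np.arange(w),np.arange(h))
    W=plane(d,np.c_[u.ravel(),v.ravel()],.107).reshape(h,w,3)
    m=(g<155)&(W[...,0]>.52)&(W[...,0]<.60)&(abs(W[...,1]+.046)<.022)&(abs(C[...,2]-.106)<.006)
    n,l,s,ce=cv2.connectedComponentsWithStats(m.astype(np.uint8))
    for i in range(1,n):
        if s[i,4]>15:
            q=W[l==i];print(f,s[i,4],q[:,:2].min(0).round(4),q[:,:2].max(0).round(4),q[:,:2].mean(0).round(4))
E
python3 go.py
```

```text
wrist4 507 [ 0.5572 -0.0432] [ 0.5861 -0.0334] [ 0.5711 -0.0378]
wrist4 618 [ 0.5602 -0.0589] [ 0.5861 -0.0483] [ 0.5724 -0.0549]
wrist4 25 [ 0.5505 -0.0436] [ 0.5523 -0.0356] [ 0.5514 -0.0396]
wrist4 21 [ 0.5509 -0.0559] [ 0.5527 -0.0484] [ 0.5515 -0.0518]
w5 484 [ 0.5471 -0.0446] [ 0.5666 -0.0352] [ 0.557  -0.0392]
w5 619 [ 0.5467 -0.0679] [ 0.5666 -0.0494] [ 0.5567 -0.0564]
t 12.6 pos [ 0.4512 -0.0477  0.1048] rot [-1.7998e+02  7.0000e-02 -1.0000e-02] F [-0.6  0.7 -0.6] grip 0.011229751396266837 59.9999281950295
```

```bash

python3 -m creep '{"translation":[[-0.02,0.002,0],[-0.02,0.002,0],[-0.02,0.002,0],[-0.02,0.002,0],[-0.02,0.002,0]],"turn":[[0,0,0],[0,0,0],[0,0,0],[0,0,0],[0,0,0]],"grip":[0,0,0,0,0]}'
python3 -m creep '{"translation":[[0,0,0]],"turn":[[0,0,0]],"grip":[0]}'
python3 - <<'E'
from cell import env
from h import *
d=grab(env,'scene','scene6');grab(env,'side','side6')
P=[(.584,-.046,.1135),(.565,-.0475,.106),(.541,-.05,.106)]
for n in('scene','side'):print(project(load(f'pics/{n}6.npz'),P))
w=grab(env,'wrist','w6');im=[]
for n in ('scene','side'):
    d=load(f'pics/{n}6.npz');u,v=project(d,[(.565,-.0475,.106)])[0].astype(int)
    im.append(cv2.resize(d['frame'][v-25:v+25,u-20:u+20],(320,400),interpolation=cv2.INTER_CUBIC))
im.append(cv2.resize(w['frame'][0:50,265:305],(160,400) if 0 else (320,400),interpolation=cv2.INTER_CUBIC)[:, :160*2])
cv2.imwrite('pics/c6.png',np.hstack(im)[...,::-1][:, :800])
C=cloud(w);print(np.nanmin(C[0:1,250:320,0]))
for v in range(0,60,4): print(v,(1000*C[v,[274,278,292,296]][:,[0,2]]).round(0).tolist(),w['frame'][v,[274,278,292,296],1])
E
```

```text
time_s: 13.22
tool_pos: [0.4438, -0.0485, 0.1051]
tool_rot: [-180.0, -0.0, -0.0]
force: [-0.2, 0.6, -1.0]
grip_width: 0.0113
grasp_force: 60.0
time_s: 13.35
tool_pos: [0.4438, -0.0485, 0.1051]
tool_rot: [-180.0, -0.0, -0.0]
force: [0.0, -0.3, -0.2]
grip_width: 0.0112
grasp_force: 60.0
[[318.13875968 210.6093333 ]
 [311.89900612 210.25622002]
 [304.19332285 206.40122941]]
[[310.58226541 184.79396509]
 [304.63568844 189.12215939]
 [297.13492308 191.53647794]]
0.559666340445677
0 [[561.0, 103.0], [561.0, 104.0], [561.0, 105.0], [561.0, 103.0]] [255 254 242 242]
4 [[559.0, 105.0], [559.0, 103.0], [560.0, 103.0], [559.0, 103.0]] [255 254 242 234]
8 [[558.0, 103.0], [558.0, 103.0], [558.0, 104.0], [558.0, 103.0]] [255 254 242 241]
12 [[556.0, 102.0], [556.0, 103.0], [556.0, 104.0], [556.0, 104.0]] [255 254 242 242]
16 [[555.0, 102.0], [555.0, 103.0], [555.0, 103.0], [554.0, 104.0]] [255 255 243 242]
20 [[553.0, 102.0], [553.0, 102.0], [553.0, 102.0], [553.0, 103.0]] [239 237 235 231]
24 [[551.0, 104.0], [551.0, 104.0], [552.0, 101.0], [552.0, 101.0]] [152 162 104 103]
28 [[551.0, 96.0], [552.0, 96.0], [552.0, 94.0], [553.0, 92.0]] [126 108 105 105]
32 [[552.0, 89.0], [551.0, 89.0], [552.0, 86.0], [552.0, 85.0]] [105 105 104 107]
36 [[546.0, 106.0], [552.0, 80.0], [554.0, 71.0], [546.0, 105.0]] [107 162 190 126]
40 [[544.0, 107.0], [544.0, 108.0], [544.0, 106.0], [544.0, 105.0]] [143  98 104 108]
44 [[543.0, 106.0], [542.0, 106.0], [542.0, 107.0], [542.0, 106.0]] [148 101 106 106]
48 [[541.0, 105.0], [541.0, 106.0], [541.0, 106.0], [548.0, 71.0]] [204 104  93 161]
52 [[545.0, 72.0], [546.0, 71.0], [545.0, 72.0], [545.0, 72.0]] [254 255 209 204]
56 [[544.0, 71.0], [543.0, 72.0], [543.0, 72.0], [544.0, 71.0]] [254 255 212 203]
```

View pics/c6.png

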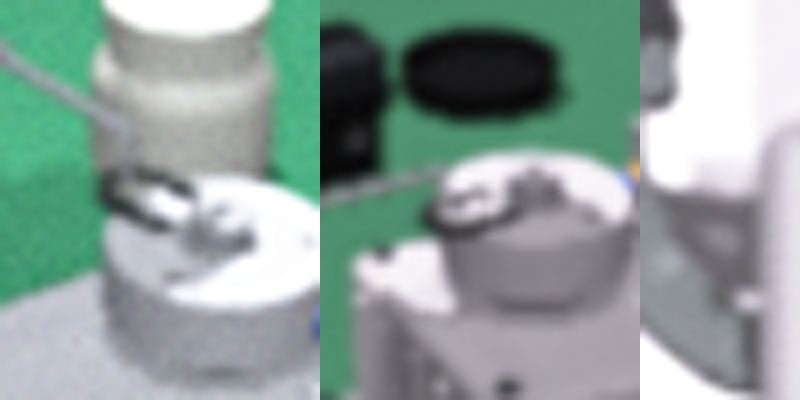

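The views show the clip lying flat on the pulley's face, about 20 mm out: bow edge near x=0.540, overhanging the rim, shaft cleared. Next I'll ease the hook off, lift it and return the pick.

```bash

python3 -m creep '{"translation":[[0.025,-0.002,0],[0,0,0],[0,0,-0.1],[0,0,-0.3],[0,0,-0.5]],"turn":[[0,0,0],[0,0,0],[0,0,0],[0,0,0],[0,0,0]],"grip":[0,0,0,0,0]}'
python3 -m creep '{"translation":[[0,0,-0.3],[0,0,0]],"turn":[[0,0,0.0372],[0,0,0]],"grip":[0,0]}'
python3 - <<'E'
from cell import env
from h import *
d=grab(env,'wrist','w7');C=cloud(d)
g=cv2.cvtColor(d['frame'],cv2.COLOR_RGB2GRAY)
m=(g<155)&(abs(C[...,2]-.106)<.006)&(C[...,0]>.51)&(C[...,0]<.6)&(abs(C[...,1]+.046)<.03)
q=C[m];print(m.sum(),np.percentile(q,[1,50,99],0).round(4))
E
python3 go.py 0.4972 -0.2915 0.20
```

```text
time_s: 14.12
tool_pos: [0.4449, -0.0485, 0.1776]
tool_rot: [179.9, 0.1, -0.0]
force: [0.9, 0.1, -0.2]
grip_width: 0.0113
grasp_force: 60.0
time_s: 14.38
tool_pos: [0.4474, -0.0484, 0.2032]
tool_rot: [-179.9, -0.2, -6.7]
force: [0.7, 0.5, -0.5]
grip_width: 0.0113
grasp_force: 60.0
455 [[ 0.5408 -0.0702  0.1003]
 [ 0.5537 -0.0434  0.1061]
 [ 0.5924 -0.0358  0.108 ]]
t 14.425 pos [ 0.4463 -0.0485  0.2017] rot [-1.7994e+02 -9.0000e-02 -6.6300e+00] F [ 0.8  1.2 -0.3] grip 0.01141604039275771 60.000064708292484
units [0.983 2.944 0.02 ]
```

```bash

python3 -m creep '{"translation":[[0.197,0.589,0],[0.197,0.589,0],[0.197,0.589,0],[0.197,0.589,0],[0.197,0.589,0]],"turn":[[0,0,0],[0,0,0],[0,0,0],[0,0,0],[0,0,0]],"grip":[0,0,0,0,0]}'
python3 -m creep '{"translation":[[0,0,0.5],[0,0,0.5],[0,0,0.5],[0,0,0]],"turn":[[0,0,0],[0,0,0],[0,0,0],[0,0,0]],"grip":[0,0,0,0]}'
python3 go.py 0.4973 -0.2915 0.0205
python3 - <<'E'
from cell import env
from h import *
d=grab(env,'wrist','w8');C=cloud(d)
for v in range(0,150,12):
    r=C[v];
    m=(r[:,2]>.05)&(abs(r[:,1]+.3)<.03)&(r[:,0]>.54)&(r[:,2]<.3)
    if m.sum(): print(v,m.sum(),np.median(r[m],0).round(4))
E
```

```text
time_s: 15.05
tool_pos: [0.4969, -0.292, 0.1993]
tool_rot: [179.9, 0.2, -6.5]
force: [0.3, 1.0, 1.1]
grip_width: 0.0116
grasp_force: 60.0
time_s: 15.55
tool_pos: [0.4934, -0.2901, 0.0776]
tool_rot: [-179.9, 0.5, -6.7]
force: [-1.0, -0.9, 0.3]
grip_width: 0.0116
grasp_force: 60.0
t 15.55 pos [ 0.4934 -0.2901  0.0776] rot [-179.94    0.45   -6.69] F [-1.  -0.9  0.3] grip 0.011635756733873147 59.99956386163831
units [0.056 0.012 0.713]
24 10 [ 0.595  -0.3015  0.0958]
36 10 [ 0.5909 -0.301   0.0952]
48 10 [ 0.5865 -0.3005  0.0952]
60 10 [ 0.5821 -0.3     0.0957]
72 10 [ 0.5776 -0.2994  0.096 ]
84 9 [ 0.573  -0.2991  0.0956]
96 9 [ 0.5684 -0.2986  0.096 ]
108 9 [ 0.5638 -0.298   0.0958]
120 9 [ 0.559  -0.2974  0.0955]
132 9 [ 0.5542 -0.2969  0.0958]
144 9 [ 0.5493 -0.2963  0.0958]
```

```bash

python3 -m creep '{"translation":[[0,0,0.2],[0,0,0.2],[0,0,0]],"turn":[[0,0,0],[0,0,0],[0,0,0]],"grip":[0,0,0]}'
python3 go.py 0.4973 -0.2915 0.0205
```

```text
time_s: 15.98
tool_pos: [0.496, -0.2908, 0.048]
tool_rot: [-180.0, 0.1, -6.7]
force: [-0.3, -0.1, -0.3]
grip_width: 0.0112
grasp_force: 60.0
t 15.975 pos [ 0.496  -0.2908  0.048 ] rot [-1.7995e+02  1.1000e-01 -6.6900e+00] F [-0.3 -0.1 -0.3] grip 0.011190152630339676 59.99976782128215
units [0.018 0.007 0.344]
```

```bash

python3 -m creep '{"translation":[[0.015,0.007,0.1],[0,0,0.1],[0,0,0.1],[0,0,0.03],[0,0,0]],"turn":[[0,0,0],[0,0,0],[0,0,0],[0,0,0],[0,0,0]],"grip":[0,0,0,0,0]}'
python3 go.py 0.4973 -0.2915 0.0193
```

```text
time_s: 16.6
tool_pos: [0.4976, -0.2914, 0.0221]
tool_rot: [-179.9, 0.1, -6.7]
force: [0.3, 2.2, -2.2]
grip_width: 0.0112
grasp_force: 60.0
t 16.6 pos [ 0.4976 -0.2914  0.0221] rot [-1.7994e+02  5.0000e-02 -6.6800e+00] F [ 0.3  2.2 -2.2] grip 0.011154857638944634 59.9994508177042
units [-0.004  0.002  0.036]
```

```bash

python3 -m creep '{"translation":[[0,0,0.025],[0,0,0],[0,0,0],[0,0,0],[0,0,0]],"turn":[[0,0,0],[0,0,0],[0,0,0],[0,0,0],[0,0,0]],"grip":[0,0,0.6,0.6,0.6]}'
python3 -m creep '{"translation":[[0,0,0],[0,0,0],[0,0,-0.3],[0,0,-0.6],[0,0,-0.6]],"turn":[[0,0,0],[0,0,0],[0,0,0],[0,0,0],[0,0,0]],"grip":[0.6,0.6,0.6,1,1]}'
python3 -m creep '{"translation":[[0,0,-0.6],[0,0,-0.1],[0,0,0]],"turn":[[0,0,0],[0,0,0],[0,0,0]],"grip":[1,1,1]}'
python3 - <<'E'
from cell import env
from h import *
d=grab(env,'wrist','w9');C=cloud(d)
m=(abs(C[...,2]-.0425)<.004)&(C[...,0]>.44)&(C[...,0]<.60)&(abs(C[...,1]+.288)<.03)
for x in (.45,.47,.49,.51,.54,.56,.58,.595):
    q=C[m&(abs(C[...,0]-x)<.004)]; print(x,len(q),np.median(q,0).round(4) if len(q) else '')
m2=(abs(C[...,2]-.038)<.006)&(C[...,0]>.58)&(abs(C[...,1]+.3)<.02);print('end',C[m2][:,0].max())
E
python3 go.py 0.584 -0.046 0.20
```

```text
time_s: 17.23
tool_pos: [0.4977, -0.2933, 0.021]
tool_rot: [179.9, -0.0, -6.7]
force: [0.0, 0.9, -0.3]
grip_width: 0.0335
grasp_force: 0.0
time_s: 17.85
tool_pos: [0.4975, -0.2922, 0.1418]
tool_rot: [180.0, 0.0, -6.7]
force: [0.8, -0.5, -0.1]
grip_width: 0.0651
grasp_force: 0.0
time_s: 18.23
tool_pos: [0.4978, -0.292, 0.1966]
tool_rot: [-180.0, -0.0, -6.7]
force: [-0.1, -0.3, -0.1]
grip_width: 0.086
grasp_force: 0.0
0.45 93 [ 0.4496 -0.2848  0.0429]
0.47 95 [ 0.4699 -0.2875  0.0429]
0.49 94 [ 0.49   -0.2896  0.0433]
0.51 103 [ 0.51   -0.2924  0.043 ]
0.54 63 [ 0.54   -0.2954  0.0397]
0.56 14 [ 0.5598 -0.2974  0.0391]
0.58 7 [ 0.5792 -0.2996  0.0391]
0.595 8 [ 0.5976 -0.3018  0.039 ]
end 0.6027118113966379
t 18.275 pos [ 0.4973 -0.2917  0.1956] rot [-1.7995e+02  7.0000e-02 -6.6900e+00] F [-0.1 -0.  -0.4] grip 0.08610596640243147 0.0
units [ 0.718 -3.176 -0.052]
```

```bash

python3 -m creep '{"translation":[[0.14,-0.635,-0.08],[0.14,-0.635,-0.08],[0.14,-0.635,-0.08],[0.15,-0.635,-0.06],[0.15,-0.635,0]],"turn":[[0,0,0],[0,0,0],[0,0,0],[0,0,0],[0,0,0]],"grip":[1,1,1,1,1]}'
python3 -m creep '{"translation":[[0,0,0],[0,0,0],[0,0,0],[0,0,0]],"turn":[[0,0,-0.041],[0,0,-0.041],[0,0,0],[0,0,0]],"grip":[1,1,1,1]}' 40
python3 - <<'E'
from cell import env
from h import *
d=grab(env,'wrist','w10');C=cloud(d);g=cv2.cvtColor(d['frame'],cv2.COLOR_RGB2GRAY)
near=(abs(C[...,0]-.584)<.045)&(abs(C[...,1]+.046)<.045)
f=near&(abs(C[...,2]-.105)<.004)
cnt=max(cv2.findContours(f.astype(np.uint8),cv2.RETR_EXTERNAL,cv2.CHAIN_APPROX_NONE)[0],key=cv2.contourArea)
Q=C[cnt[:,0,1],cnt[:,0,0]];Q=Q[np.isfinite(Q[:,0])]
# circle fit on +/-y and +x rim (exclude clip side)
k=Q[(Q[:,0]>.57)&(abs(Q[:,1]+.046)>.01)];k=k[np.hypot(k[:,0]-.584,k[:,1]+.046)<.038]
s=np.linalg.lstsq(np.c_[2*k[:,:2],np.ones(len(k))],(k[:,:2]**2).sum(1),rcond=None)[0]
print('pulley',s[:2],np.sqrt(s[2]+s[:2]@s[:2]),len(k))
h=near&(C[...,2]>.1115)&(C[...,2]<.118);print('shaft head',np.nanmean(C[h],0),h.sum())
c=(g<155)&(abs(C[...,2]-.1065)<.005)&(abs(C[...,1]+.047)<.02)&(C[...,0]>.52)&(C[...,0]<.59);print('clip',np.percentile(C[c],[1,50,99],0).round(4),c.sum())
b=(C[...,2]>.088)&(C[...,0]>.62)&(C[...,0]<.7)&(abs(C[...,1]+.03)<.04)
hsv=cv2.cvtColor(d['frame'],cv2.COLOR_RGB2HSV);o=(hsv[...,0]>8)&(hsv[...,0]<22)&(hsv[...,1]>150)&(C[...,0]<.72)&(C[...,2]>.08)&(C[...,2]<.11);print('orange',np.nanmedian(C[o],0).round(3),o.sum())
E
python3 go.py 0.584 -0.046 0.078
```

```text
time_s: 18.9
tool_pos: [0.5843, -0.0447, 0.2192]
tool_rot: [180.0, 0.1, -6.7]
force: [0.8, -1.0, -0.9]
grip_width: 0.0872
grasp_force: 0.0
time_s: 19.4
tool_pos: [0.5841, -0.0468, 0.2197]
tool_rot: [-180.0, 0.1, 7.9]
force: [-0.3, 0.4, -0.7]
grip_width: 0.0869
grasp_force: 0.0
pulley [ 0.58414859 -0.04514123] 0.03213831156391366 116
shaft head [ 0.5840255  -0.04504269  0.11284757] 408
clip [[ 0.5405 -0.0602  0.102 ]
 [ 0.5561 -0.049   0.106 ]
 [ 0.5888 -0.0348  0.1078]] 499
orange [nan nan nan] 0
t 19.45 pos [ 0.5842 -0.0469  0.22  ] rot [1.80e+02 7.00e-02 7.93e+00] F [ 0.2  0.  -0.8] grip 0.08726444240415344 0.0
units [ 1.000e-03 -1.100e-02  1.775e+00]
  return np.nanmean(a, axis, out=out, keepdims=keepdims)
```

```bash

python3 -m creep '{"translation":[[0,-0.017,0.5],[0,0,0.5],[0,0,0.5],[0,0,0.2],[0,0,0.06]],"turn":[[0,0,0],[0,0,0],[0,0,0],[0,0,0],[0,0,0]],"grip":[1,1,1,1,1]}'
python3 -m creep '{"translation":[[0,0,0],[0,0,0],[0,0,0],[0,0,0],[0,0,0]],"turn":[[0,0,0],[0,0,0],[0,0,0],[0,0,0],[0,0,0]],"grip":[1,0.7,0.7,0.7,0.7]}'
python3 -m creep '{"translation":[[0,0,0],[0,0,0]],"turn":[[0,0,0],[0,0,0]],"grip":[0.6,0.6]}'
python3 -m creep '{"translation":[[0,0,0],[0,0,0]],"turn":[[0,0,0],[0,0,0]],"grip":[0.6,0.6]}'

```

```text
time_s: 20.08
tool_pos: [0.5843, -0.0455, 0.0796]
tool_rot: [180.0, 0.0, 8.0]
force: [1.1, 0.3, -0.4]
grip_width: 0.0869
grasp_force: 0.0
time_s: 20.7
tool_pos: [0.5848, -0.0453, 0.0805]
tool_rot: [-180.0, -0.1, 8.1]
force: [-0.1, 0.0, 3.5]
grip_width: 0.0662
grasp_force: 40.0
time_s: 20.95
tool_pos: [0.5848, -0.0454, 0.0805]
tool_rot: [-180.0, -0.0, 8.1]
force: [-0.6, -0.1, 5.8]
grip_width: 0.0659
grasp_force: 40.0
time_s: 21.2
tool_pos: [0.5849, -0.0453, 0.0805]
tool_rot: [-180.0, -0.1, 8.1]
force: [-0.8, 0.9, 5.5]
grip_width: 0.0659
grasp_force: 40.0
```

```bash

python3 -m creep '{"translation":[[0,0,-0.05],[0,0,-0.1],[0,0,-0.15],[0,0,-0.15],[0,0,-0.15]],"turn":[[0,0,0],[0,0,0],[0,0,0],[0,0,0],[0,0,0]],"grip":[0.5,0.5,0.5,0.5,0.5]}'
python3 -m creep '{"translation":[[0,0,-0.15],[0,0,-0.15],[0,0,-0.1],[0,0,-0.05],[0,0,0]],"turn":[[0,0,0],[0,0,0],[0,0,0],[0,0,0],[0,0,0]],"grip":[0.5,0.5,0.5,0.5,0.5]}'
python3 - <<'E'
from cell import env
from h import *
d=grab(env,'scene','scene11');grab(env,'side','side11');C=cloud(d)
for n in('scene','side'):
    C=cloud(load(f'pics/{n}11.npz'));m=(abs(C[...,0]-.57)<.05)&(abs(C[...,1]+.046)<.05);print(n,[(z,int((m&(abs(C[...,2]-z/1000)<.005)).sum())) for z in range(70,230,10)])
E
python3 go.py
```

```text
time_s: 21.82
tool_pos: [0.5846, -0.0453, 0.129]
tool_rot: [-180.0, -0.0, 8.1]
force: [0.1, -0.3, -1.9]
grip_width: 0.0656
grasp_force: 40.0
time_s: 22.45
tool_pos: [0.5845, -0.0453, 0.164]
tool_rot: [-180.0, -0.0, 8.1]
force: [-1.1, -0.7, -2.4]
grip_width: 0.0658
grasp_force: 40.0
scene [(70, 509), (80, 145), (90, 29), (100, 39), (110, 51), (120, 2), (130, 0), (140, 0), (150, 0), (160, 8), (170, 128), (180, 168), (190, 317), (200, 89), (210, 86), (220, 47)]
side [(70, 420), (80, 93), (90, 26), (100, 34), (110, 35), (120, 0), (130, 0), (140, 0), (150, 0), (160, 15), (170, 93), (180, 121), (190, 204), (200, 63), (210, 66), (220, 40)]
t 22.55 pos [ 0.5841 -0.0453  0.1635] rot [-1.80e+02  4.00e-02  8.06e+00] F [ 0.4  0.7 -2. ] grip 0.06590010407720774 39.99989860720234
```

```bash
python3 - <<'E'
from h import *
for n in('scene0','side0'):
    d=load(f'pics/{n}.npz');f=d['frame'];hsv=cv2.cvtColor(f,cv2.COLOR_RGB2HSV);C=cloud(d)
    m=((hsv[...,1]<60)&(abs(C[...,0]-.457)<.13)&(abs(C[...,1]-.315)<.13)&(C[...,2]<.03)&(C[...,2]>-.01)).astype(np.uint8)
    c=max(cv2.findContours(m,cv2.RETR_EXTERNAL,cv2.CHAIN_APPROX_NONE)[0],key=cv2.contourArea)
    P=plane(d,c[:,0].astype(float),.016)[:,:2]
    print(n,cv2.minAreaRect(P.astype(np.float32)))
E
python3 go.py 0.457 0.315 0.165
```

```text
scene0 ((0.4608828127384186, 0.30281734466552734), (0.18534164130687714, 0.17024877667427063), 11.44774341583252)
side0 ((0.45674100518226624, 0.2800111174583435), (0.18755897879600525, 0.2160327136516571), 11.363693237304688)
t 22.55 pos [ 0.5841 -0.0453  0.1635] rot [-1.80e+02  4.00e-02  8.06e+00] F [ 0.4  0.7 -2. ] grip 0.06590010407720774 39.99989860720234
units [-0.942 -4.682 -0.018]
```

```bash

python3 -m creep '{"translation":[[-0.02,-0.1,0],[-0.04,-0.2,0],[-0.06,-0.3,0],[-0.06,-0.3,0],[-0.06,-0.3,0]],"turn":[[0,0,0],[0,0,0],[0,0,0],[0,0,0],[0,0,0]],"grip":[0.5,0.5,0.5,0.5,0.5]}' >/dev/null
python3 -m creep '{"translation":[[-0.06,-0.3,0],[-0.06,-0.3,0],[-0.06,-0.3,0],[-0.06,-0.3,0],[-0.06,-0.3,0]],"turn":[[0,0,0],[0,0,0],[0,0,0],[0,0,0],[0,0,0]],"grip":[0.5,0.5,0.5,0.5,0.5]}' >/dev/null
python3 -m creep '{"translation":[[-0.06,-0.3,0],[-0.06,-0.3,0],[-0.06,-0.3,0],[-0.04,-0.2,0],[-0.02,-0.1,0]],"turn":[[0,0,0],[0,0,0],[0,0,0],[0,0,0],[0,0,0]],"grip":[0.5,0.5,0.5,0.5,0.5]}'
python3 - <<'E'
from cell import env
from h import *
d=grab(env,'wrist','w12');f=d['frame'];hsv=cv2.cvtColor(f,cv2.COLOR_RGB2HSV);C=cloud(d)
m=(hsv[...,1]<70)&(abs(C[...,0]-.457)<.13)&(abs(C[...,1]-.315)<.13)&(C[...,2]<.028)&(C[...,2]>.001)
Q=C[m][:,:2].astype(np.float32);print(len(Q),Q.min(0),Q.max(0),cv2.minAreaRect(Q))
w=m&(C[...,2]>.014);Q=C[w][:,:2].astype(np.float32);print('rim',len(Q),Q.min(0),Q.max(0),cv2.minAreaRect(Q))
t=(C[...,2]>.17)&(C[...,2]<.20)&(abs(C[...,0]-.5)<.1);print('top',np.nanpercentile(C[t],[1,50,99],0))
E
python3 go.py 0.457 0.315 0.165
```

```text
time_s: 24.42
tool_pos: [0.4783, 0.2557, 0.1638]
tool_rot: [180.0, 0.0, 8.1]
force: [-0.2, -0.0, -1.0]
grip_width: 0.0658
grasp_force: 40.0
16393 [0.39206243 0.18905431] [0.5526584  0.39671737] ((0.47225654125213623, 0.29450416564941406), (0.14751318097114563, 0.19400207698345184), 12.344200134277344)
rim 1760 [0.39694682 0.2337257 ] [0.55251944 0.39671737] ((0.4702800512313843, 0.31540945172309875), (0.1404598504304886, 0.1395774483680725), 11.471417427062988)
top [[0.45468134 0.21825884 0.17138898]
 [0.49062106 0.25741918 0.18637824]
 [0.50986264 0.29649779 0.19281943]]
t 24.475 pos [0.4782 0.2564 0.1638] rot [-1.7999e+02  2.0000e-02  8.1600e+00] F [-1.   0.9 -2.5] grip 0.06592668313108582 40.00018196660676
units [-0.158 -0.763 -0.015]
```

```bash

python3 -m creep '{"translation":[[-0.03,-0.14,0],[-0.05,-0.23,0.0],[-0.05,-0.23,0.1],[-0.03,-0.14,0.15],[0,0,0.2]],"turn":[[0,0,0],[0,0,0],[0,0,0],[0,0,0],[0,0,0]],"grip":[0.5,0.5,0.5,0.5,0.5]}' 
python3 -m creep '{"translation":[[0,0,0.25],[0,0,0.25],[0,0,0.25],[0,0,0.25],[0,0,0.2]],"turn":[[0,0,0],[0,0,0],[0,0,0],[0,0,0],[0,0,0]],"grip":[0.5,0.5,0.5,0.5,0.5]}'
python3 -m creep '{"translation":[[0,0,0.1],[0,0,0.05],[0,0,0]],"turn":[[0,0,0],[0,0,0],[0,0,0]],"grip":[0.5,0.5,0.5]}'
python3 go.py 0.4565 0.314 0.0055
```

```text
time_s: 25.1
tool_pos: [0.4572, 0.313, 0.1267]
tool_rot: [180.0, 0.0, 8.2]
force: [-0.1, -0.0, -2.0]
grip_width: 0.0656
grasp_force: 40.0
time_s: 25.72
tool_pos: [0.4577, 0.3114, 0.0304]
tool_rot: [180.0, 0.0, 8.0]
force: [-0.3, -0.6, -1.9]
grip_width: 0.066
grasp_force: 40.0
time_s: 26.1
tool_pos: [0.4582, 0.3118, 0.0201]
tool_rot: [-180.0, -0.0, 8.1]
force: [-0.7, -0.6, -3.1]
grip_width: 0.0658
grasp_force: 40.0
t 26.1 pos [0.4582 0.3118 0.0201] rot [-1.7998e+02 -2.0000e-02  8.0600e+00] F [-0.7 -0.6 -3.1] grip 0.06583234071914515 39.9998564265843
units [-0.017 -0.03   0.183]
```

```bash

python3 -m creep '{"translation":[[0,0,0.08],[0,0,0.05],[0,0,0.02],[0,0,0]],"turn":[[0,0,0],[0,0,0],[0,0,0],[0,0,0]],"grip":[0.5,0.5,0.5,0.5]}'
python3 -m creep '{"translation":[[0,0,0.02],[0,0,0]],"turn":[[0,0,0],[0,0,0]],"grip":[0.5,0.5]}'
```

```text
time_s: 26.6
tool_pos: [0.4579, 0.3116, 0.0079]
tool_rot: [180.0, 0.0, 8.1]
force: [0.3, -0.1, -2.3]
grip_width: 0.066
grasp_force: 40.0
time_s: 26.85
tool_pos: [0.4579, 0.3117, 0.0063]
tool_rot: [-180.0, -0.0, 8.1]
force: [0.8, -0.3, -2.8]
grip_width: 0.0657
grasp_force: 40.0
```

```bash

python3 -m creep '{"translation":[[0,0,0.012],[0,0,0]],"turn":[[0,0,0],[0,0,0]],"grip":[0.5,0.5]}'
python3 -m creep '{"translation":[[0,0,0.01],[0,0,0]],"turn":[[0,0,0],[0,0,0]],"grip":[0.5,0.5]}'
```

```text
time_s: 27.1
tool_pos: [0.4579, 0.3117, 0.0053]
tool_rot: [-180.0, -0.0, 8.1]
force: [0.0, 0.3, -1.5]
grip_width: 0.0659
grasp_force: 40.0
time_s: 27.35
tool_pos: [0.458, 0.3117, 0.0046]
tool_rot: [-180.0, -0.0, 8.1]
force: [0.2, -0.2, -1.9]
grip_width: 0.0658
grasp_force: 40.0
```

```bash

python3 -m creep '{"translation":[[0,0,0.006],[0,0,0],[0,0,0],[0,0,0],[0,0,0]],"turn":[[0,0,0],[0,0,0],[0,0,0],[0,0,0],[0,0,0]],"grip":[0.5,0.9,0.9,0.9,0.9]}'
python3 -m creep '{"translation":[[0,0,-0.1],[0,0,-0.3],[0,0,-0.5],[0,0,-0.5],[0,0,-0.5]],"turn":[[0,0,0],[0,0,0],[0,0,0],[0,0,0],[0,0,0]],"grip":[0.9,0.9,0.9,0.9,0.9]}'
python3 -m creep '{"translation":[[0,0,-0.5],[0,0,-0.3],[0,0,0],[0,0,0]],"turn":[[0,0,0],[0,0,0],[0,0,0],[0,0,0]],"grip":[1,1,1,1]}'
python3 - <<'E'
from cell import env
from h import *
d=grab(env,'wrist','w13');C=cloud(d);g=cv2.cvtColor(d['frame'],cv2.COLOR_RGB2GRAY)
n=(np.hypot(C[...,0]-.458,C[...,1]-.312)<.06)
f=n&(abs(C[...,2]-.028)<.004);q=C[f];A=np.c_[q[:,:2],np.ones(len(q))];s=np.linalg.lstsq(A,q[:,2],rcond=None)[0]
print('face',len(q),q.mean(0),q.min(0),q.max(0),'tilt',np.hypot(*s[:2]))
c=n&(g<150)&(C[...,2]>.027)&(C[...,2]<.036);print('clip px',c.sum(),np.percentile(C[c],[1,50,99],0).round(3))
a,b=load('pics/w10.npz'),load('pics/scene0.npz')
s=grab(env,'scene','sceneE')
df=cv2.absdiff(s['frame'],b['frame']).max(2)>50
for nm,p in dict(jar=(.425,.078,.04),bottle=(.73,-.276,.06),dish=(.718,.22,.01),driver=(.36,-.135,.01),cradle=(.48,-.288,.03),pulleypos=(.584,-.046,.09),tray=(.457,.314,.02)).items():
    u,v=project(s,[p])[0].astype(int);print(nm,df[v-15:v+16,u-15:u+16].sum())
E
python3 go.py
```

```text
time_s: 27.98
tool_pos: [0.4583, 0.3125, 0.0045]
tool_rot: [-179.9, -0.1, 8.1]
force: [-0.2, 1.3, 3.6]
grip_width: 0.0778
grasp_force: 1.6
time_s: 28.6
tool_pos: [0.4577, 0.3105, 0.1572]
tool_rot: [179.9, 0.0, 8.0]
force: [-0.4, 0.1, -0.3]
grip_width: 0.0783
grasp_force: 0.0
time_s: 29.1
tool_pos: [0.4573, 0.3109, 0.219]
tool_rot: [179.9, 0.1, 8.0]
force: [0.4, -0.2, 0.2]
grip_width: 0.087
grasp_force: 0.0
face 2648 [0.45597243 0.31213882 0.0275894 ] [0.4132947  0.27979978 0.02400287] [0.48954532 0.34450122 0.03183791] tilt 0.024701911905380642
clip px 134 [[0.415 0.287 0.027]
 [0.427 0.305 0.03 ]
 [0.465 0.321 0.032]]
jar 274
bottle 0
dish 109
driver 0
cradle 38
pulleypos 554
tray 284
t 29.2 pos [0.4572 0.311  0.2187] rot [1.799e+02 1.100e-01 8.040e+00] F [ 0.4  0.  -0.6] grip 0.08695583494758277 0.0
```

```bash
python3 - <<'E'
from cell import env
from h import *
grab(env,'side','sideE')
for n in ('scene0','sceneE','side0','sideE'):
    d=load(f'pics/{n}.npz');C=cloud(d);g=cv2.cvtColor(d['frame'],cv2.COLOR_RGB2GRAY)
    j=(np.hypot(C[...,0]-.425,C[...,1]-.078)<.08)&(abs(C[...,2]-.069)<.006)
    k=(np.hypot(C[...,0]-.718,C[...,1]-.222)<.07)&(g<45)&(C[...,2]<.025)
    h=(abs(C[...,0]-.48)<.06)&(abs(C[...,1]+.288)<.03)&(C[...,2]>.036)&(C[...,2]<.047)&(g<60)
    print(n,'jar',np.median(C[j],0).round(3),'dish',np.median(C[k],0).round(3),'handle',np.median(C[h],0).round(3))
E
```

```text
scene0 jar [0.422 0.087 0.07 ] dish [0.72  0.232 0.006] handle [ 0.479 -0.29   0.043]
sceneE jar [0.422 0.086 0.07 ] dish [0.72  0.232 0.006] handle [ 0.479 -0.292  0.043]
side0 jar [0.415 0.087 0.069] dish [0.72  0.236 0.007] handle [ 0.471 -0.29   0.042]
sideE jar [0.415 0.085 0.069] dish [0.719 0.233 0.007] handle [ 0.474 -0.292  0.042]
```

Nothing else on the bench has moved, and the pulley lies flat in the tray with the clip on top. Handing in.

```bash
python3 -c "
from cell import env
print(env.sign_off())"
```

```text
the job is handed in; nothing more can be done
None
```

I handed the job in at about 29 s of the 64 s: the pick pulled the clip out and is back in its cradle, and the pulley lies flat in the tray with the clip on top; the sign-off returned no verdict.

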